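# Weigh a lopsided boom arm on a small pan

### The job

Put the boom arm on the scale to weigh it: it must lie level on the small raised pan alone, right side up, balanced and let go. Its ballast is hidden inside the tube, so its balance point cannot be seen; low trial lifts and a shifted grip will find it. Lift the arm clear and carry it over level, never letting it tip or swing down steeply (more than about 20 degrees), and leave the other things on the bench where they are.

Things in the scene. Friction and masses are not known exactly. Their poses are not given: they have to be found in the camera images.
- boom: boom arm lying flat on the bench: straight rectangular aluminium tube, 24 mm wide (x), 28 mm high (z), 280 mm long, with a grey clamp head at its +y end. Origin on the flush underside, at half length; the arm lies along its own y axis, roughly left-right. Mass about 0.65 to 0.72 kg, mostly ballast fixed inside the tube, elsewhere each time: the balance point lies anywhere from y = -85 to +75 mm
- boom_head (a point): centre of the underside of the arm's clamp head, at y = +147 mm of the arm. Head 36 mm long (y = +129 to +165), 44 mm wide, 28 mm high, with a round black knob of 22 mm diameter on top, to 45 mm above the underside
- boom_tail (a point): tip of the arm's other end at its underside, y = -155 mm: a thin black plug; the bare tube runs from here to the head. Held off its balance point, the arm turns the gripper and may pivot between the fingers; the moment on the gripper is weight times the distance from grip to balance point
- scale: compact white bench scale standing fixed on the bench, housing 120 x 104 mm and 42 mm high, dark display strip toward its -x side; a 18 mm post carries a small round steel pan. Origin under the middle of the scale on the bench; z up
- pan_top (a point): centre of the pan's flat upper face, 80 mm above the bench; the pan is a fixed steel disc of 32 mm diameter and 6 mm thick, with nothing higher on the scale, so the arm stays on it only if its balance point is over the disc (within about 12 mm of the centre)
- beaker_50: small clear glass beaker, 46 mm across and 58 mm high, standing; bystander, loose; origin at the centre of its underside
- petri_stack: stack of clear round dishes, 90 mm across and 47 mm high; bystander, loose; origin at the centre of its underside
- marker_red: felt marker lying flat, 122 mm long along its y, 15 mm thick; bystander, loose; origin at the centre of its underside
- stir_bar: small white rod, 40 mm long along its y and 10 mm thick, lying flat; bystander, loose; origin at the centre of its underside
- tube_a: capped plastic tube lying flat, 110 mm long along its y, 17 mm thick; bystander, loose; origin at the centre of its underside
- label_tape_white: roll of white tape lying flat, 70 mm across, 19 mm high; bystander, loose; origin at the centre of its underside

How it is judged:
By the outcome, as a careful person would: the job done as asked, in the order asked, and still so for the second after the job is handed in, with the robot touching nothing.
It also fails if it takes over 72 s, if anything falls off the work surface, if the arm or the gripper's body presses on something with over 40 N, if the wrist force passes 120 N, or if a joint passes its speed limit or range.

### The arm

A 7-joint arm with a two-finger parallel gripper is mounted at the origin on a cart in front of the work surface, level with it; the furniture and walls round the work are solid. World frame = base frame: x ahead of the robot, y to its left, z up, the work surface at z = 0. Lengths are in m, angles in rad, forces in N, time in s.
With the tool pointing down it reaches from about 0.4 to 0.85 m from the base axis. Payload 10.4 kg.
Tool frame: the origin (TCP) lies on the mounting face of the last link; the fingertips stand 173 mm ahead of it and the grasp point (between the pads) lies 155 mm ahead of it (manip.tip_extent is the distance from the TCP to the fingertips, in m); z points along the fingers, y is the line along which they close (so a half turn about z gives the same grasp; the last joint's range is limited). The gripper opens to 85 mm and grips with 20 to 120 N. Pads are 22 mm wide; open, the fingers measure 114 mm over their backs; the gripper's body (76 mm by 85 mm) begins 54 mm behind the grasp point. The pads swing forward as they close: fully open they stand 13 mm farther back than shut.
Start: joints at [-1.357, 0.332, -0.065, 1.46, 0.022, 1.35, -0.088], TCP at [0.147, 0.608, 0.405] pointing down, gripper open.
Joint ranges: [-2.6, 2.6], [-0.5, 2.12], [-1.47, 1.34], [0.16, 2.42], [-1.27, 4.41], [0.06, 2.06], [-2.6, 2.6]. Speed limits (rad/s): [2.22, 2.22, 2.79, 2.79, 3.14, 3.14, 3.14].

### API

Orientations are given as a unit quaternion [x, y, z, w].
In Python, from workcell import manip gives the robot as it stands.
- The arm moves only by the tool move_arm, never from a script. Its argument "plan" is one flat list of numbers, 7 for each row, row after row: the turn, a rotation vector about the tool's x, y, z in rad, then the shift along the tool's x, y, z in m, then the finger opening in m, from 0 to 0.0854. In form: [ax, ay, az, dx, dy, dz, gripper, ax, ay, az, dx, dy, dz, gripper, ...]. A call has 1 to 12 rows; each row is the pose to reach, as a shift and turn from the pose commanded when the call began, along the tool's axes at that moment; what a row does not reach only later rows make up. A row lasts 1/8 s, in which the tool goes at most 62.5 mm and 10.7 degrees, less where a joint would pass 70% of its speed; a pose out of reach is approached as far as the arm can. A call with a gripper value outside its range is refused whole. The fingers move at their own pace and stop on an object; "squeeze" is the grip in N (left out, the last holds). Time passes only in rows, so rows that repeat a pose let the fingers close. It gives the time, the measured TCP pose, the force, the opening and the grip force at its end, in the units of the state.
- manip.get_obs(): the state, without advancing time (a new reading comes with each control period).
- manip.camera(name): name is "scene" or "top"; returns a dict with "color" (384x512x3 uint8, red, green, blue), "fx", "fy", "cx", "cy" (pixels), "cam_to_world" (4x4, takes a point from camera to world coordinates). Camera axes: x right, y down, z forward; pixel columns grow to the right and rows downward; lengths in m; the calibration is good to about 2 mm. A picture is of the moment at which its call begins. There is no depth.
- manip.hand_in(): hands the job in; it is judged then, once.
Trained networks look in a picture, given as the dict that the camera call returned (one of the last four; its "shot" number tells which), for a name from the list of things; names that differ only in an ending like _2 or _b are one class to them, and where a whole thing is asked for, a point or a joint stands for the part that bears it (a point fixed in the world has none). Each returns a list of dicts, best first, with "conf" (0 to 1); they miss things now and then, are a little off and sometimes report something else, mostly with a low value. They report only what shows in the picture. A call takes as long as a camera call.
- manip.look_for(picture, label): "position" ([x, y, z] in m, in the coordinates of the camera as it stood for that picture, good to about 4 mm: the middle of the surface that is visible of it).
- manip.silhouettes(picture, label): "pixels" (384x512 bool, what is visible of it).
- manip.tip_of(picture, label): "position" ([x, y, z] in m, in the coordinates of the camera as it stood for that picture, good to about 4 mm: a listed point, or the origin of a listed thing).
The state is a dict: "clock": time; "joint_pos": joint angles; "joint_velocities": joint speeds; "tau": joint torques, N m; "position": TCP position; "ee_rot": TCP orientation; "ft_force": force on the tool from outside, world axes, zero at the start; "torque": the same for the moment, N m; "grip_width": opening from 0.0 (shut) to 1.0 (fully open); "grasp_force": force on a finger pad.
Only numpy, scipy, OpenCV 4.12 (cv2) and the standard library are available. Lean on these libraries where they do the work, as an engineer would, in place of code of your own. Each camera call takes 0.05 s, during which the arm holds its last target. There are 200 camera calls.

## Working session

There is one attempt and no reset: what is moved stays moved. The work goes in short steps, Python scripts to look and compute and a tool call to move; the robot and the scene stay as the last step left them, time stands still between calls to the robot, and variables do not carry over. Pictures are saved under pics/ and viewed, at most 10 in all, crops included, and the job is handed in when it is done.

Besides the shell and the picture viewer there is one more tool, called as name(argument=value, ...) on one line, values as JSON. move_arm: Moves the arm, as the interface text tells. Its arguments: {"type":"object","properties":{"plan":{"type":"array","items":{"type":"number"}},"squeeze":{"type":"number"}},"required":["plan"]}

```bash
mkdir -p pics; cat > h.py <<'E'
from workcell import manip
import numpy as np, cv2
from scipy.spatial.transform import Rotation as R
def w(pic,p):
    return (np.array(pic["cam_to_world"])@np.r_[p,1])[:3]
def save(pic,n): cv2.imwrite(f"pics/{n}.png",np.array(pic["color"])[:,:,::-1])
def st():
    o=manip.get_obs()
    print({k:np.round(o[k],3) for k in ["clock","position","ee_rot","ft_force","torque","grip_width","grasp_force","joint_pos"]})
    print(np.round(R.from_quat(o["ee_rot"]).as_matrix(),3).tolist())
    return o
E
python3 - <<'E'
from h import *
st()
for c in ["scene","top"]:
    p=manip.camera(c); save(p,c+"0")
    for l in ["boom","boom_head","boom_tail","pan_top","scale","beaker_50","petri_stack","marker_red","stir_bar","tube_a","label_tape_white"]:
        print(c,l,[(np.round(w(p,d["position"]),3).tolist(),round(d["conf"],2)) for d in manip.tip_of(p,l)[:2]])
E
```

```text
{'clock': np.float64(0.0), 'position': array([0.147, 0.607, 0.404]), 'ee_rot': array([ 0.118,  0.993, -0.001, -0.   ]), 'ft_force': array([-0.553, -0.284,  0.182]), 'torque': array([-0.034, -0.04 ,  0.017]), 'grip_width': np.float64(1.002), 'grasp_force': np.float64(0.0), 'joint_pos': array([-1.357,  0.333, -0.065,  1.461,  0.022,  1.35 , -0.089])}
[[-0.972, 0.235, -0.0], [0.235, 0.972, -0.001], [-0.0, -0.001, -1.0]]
scene boom [([0.424, 0.28, -0.001], 0.78), ([0.607, -0.183, 0.002], 0.46)]
scene boom_head [([0.441, 0.426, 0.001], 0.82), ([0.412, -0.013, 0.004], 0.44)]
scene boom_tail [([0.408, 0.123, -0.002], 0.97)]
scene pan_top [([0.424, -0.231, 0.082], 0.72)]
scene scale [([0.412, -0.237, -0.0], 0.89)]
scene beaker_50 [([0.595, 0.173, -0.001], 0.65)]
scene petri_stack [([0.607, -0.182, 0.001], 0.98)]
scene marker_red [([0.411, -0.014, 0.002], 0.56), ([0.542, -0.414, -0.001], 0.2)]
scene stir_bar [([0.592, 0.281, -0.004], 0.57), ([0.593, 0.174, -0.001], 0.52)]
scene tube_a [([0.538, -0.413, -0.001], 0.51)]
scene label_tape_white [([0.582, 0.38, -0.003], 0.51)]
top boom [([0.427, 0.278, -0.001], 0.85), ([0.581, 0.375, -0.001], 0.61)]
top boom_head [([0.444, 0.424, 0.002], 0.65)]
top boom_tail [([0.408, 0.124, 0.001], 0.58)]
top pan_top [([0.419, -0.234, 0.078], 0.9)]
top scale [([0.409, -0.234, 0.002], 0.88)]
top beaker_50 [([0.41, 0.128, 0.001], 0.64)]
top petri_stack [([0.606, -0.181, -0.002], 0.73), ([0.581, 0.377, -0.004], 0.48)]
top marker_red [([0.411, -0.015, -0.006], 0.7)]
top stir_bar [([0.589, 0.282, -0.001], 0.59)]
top tube_a [([0.534, -0.412, -0.004], 0.53)]
top label_tape_white [([0.583, 0.378, -0.002], 0.65)]
```

View pics/scene0.png

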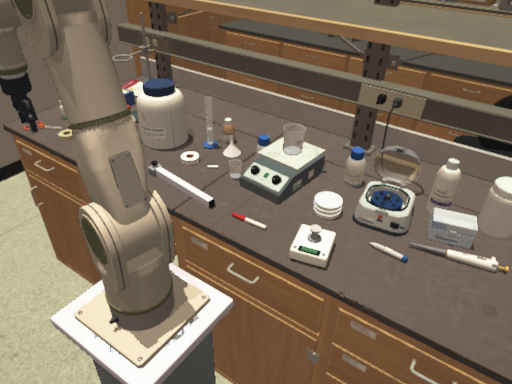

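View pics/top0.png

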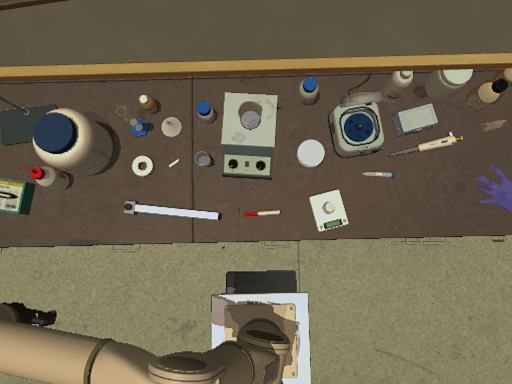

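The boom lies at left centre in the top view, with its head at (130,208) and tail at (218,215). The scale pan is at (328,207), and the marker lies between them at (262,213). Both cameras agree to a few mm, and the head–tail distance of 303 mm matches the 302 mm given. Moving above the middle of the boom.

move_arm(plan=[0, 0, 1.449, -0.349, -0.259, 0, 0.085, 0, 0, 1.449, -0.349, -0.259, 0, 0.085, 0, 0, 1.449, -0.349, -0.259, 0, 0.085, 0, 0, 1.449, -0.349, -0.259, 0, 0.085, 0, 0, 1.449, -0.349, -0.259, 0, 0.085, 0, 0, 1.449, -0.349, -0.259, 0, 0.085, 0, 0, 1.449, -0.349, -0.259, 0.05, 0.085, 0, 0, 1.449, -0.349, -0.259, 0.1, 0.085, 0, 0, 1.449, -0.349, -0.259, 0.13, 0.085, 0, 0, 1.449, -0.349, -0.259, 0.13, 0.085, 0, 0, 1.449, -0.349, -0.259, 0.13, 0.085, 0, 0, 1.449, -0.349, -0.259, 0.13, 0.085], squeeze=100)

```text
clock: 2.7
position: [0.4255, 0.2745, 0.2764]
ee_rot: [0.746, 0.666, 0.001, -0.0]
ft_force: [0.5, 0.9, 0.2]
grip_width: 0.991
grasp_force: 0.0
```

```bash
python3 - <<'E'
from h import *
st()
for c in ["scene","top"]:
    p=manip.camera(c); save(p,c+"1")
    for l in ["boom","boom_head","boom_tail","pan_top"]:
        print(c,l,[(np.round(w(p,d["position"]),3).tolist(),round(d["conf"],2)) for d in manip.tip_of(p,l)[:1]])
E
```

```text
{'clock': np.float64(2.7), 'position': array([0.426, 0.274, 0.276]), 'ee_rot': array([ 0.746,  0.666,  0.001, -0.   ]), 'ft_force': array([0.507, 0.926, 0.162]), 'torque': array([ 0.013, -0.018,  0.037]), 'grip_width': np.float64(0.991), 'grasp_force': np.float64(0.0), 'joint_pos': array([-0.958,  0.187,  0.325,  1.94 , -0.07 ,  1.022, -0.717])}
[[0.114, 0.993, 0.002], [0.993, -0.114, 0.002], [0.002, 0.002, -1.0]]
scene boom [([0.425, 0.28, 0.002], 0.95)]
scene boom_head [([0.439, 0.422, -0.002], 0.82)]
scene boom_tail [([0.408, 0.125, -0.002], 0.87)]
scene pan_top [([0.423, -0.233, 0.083], 0.73)]
top boom [([0.428, 0.278, 0.0], 0.76)]
top boom_head []
top boom_tail [([0.409, 0.125, -0.0], 0.88)]
top pan_top [([0.421, -0.232, 0.077], 0.78)]
```

move_arm(plan=[0, 0, 0, 0, 0, 0.05, 0.085, 0, 0, 0, 0, 0, 0.09, 0.085, 0, 0, 0, 0, 0, 0.099, 0.085, 0, 0, 0, 0, 0, 0.099, 0.085, 0, 0, 0, 0, 0, 0.099, 0.0, 0, 0, 0, 0, 0, 0.099, 0, 0, 0, 0, 0, 0, 0.099, 0, 0, 0, 0, 0, 0, 0.099, 0, 0, 0, 0, 0, 0, 0.099, 0, 0, 0, 0, 0, 0, 0.099, 0, 0, 0, 0, 0, 0, 0.099, 0, 0, 0, 0, 0, 0, 0.099, 0], squeeze=100)

```text
clock: 4.7
position: [0.4253, 0.2741, 0.1765]
ee_rot: [0.747, 0.665, 0.0, -0.0]
ft_force: [-2.7, -1.4, 9.6]
grip_width: 0.264
grasp_force: 98.8
```

```bash
python3 - <<'E'
from h import *
st()
E
```

```text
{'clock': np.float64(4.7), 'position': array([0.425, 0.274, 0.177]), 'ee_rot': array([ 0.747,  0.665,  0.   , -0.   ]), 'ft_force': array([-2.725, -1.415,  9.613]), 'torque': array([-0.298,  0.544, -0.205]), 'grip_width': np.float64(0.264), 'grasp_force': np.float64(98.823), 'joint_pos': array([-0.931,  0.342,  0.304,  2.006, -0.14 ,  0.812, -0.663])}
[[0.115, 0.993, 0.0], [0.993, -0.115, 0.001], [0.001, 0.0, -1.0]]
```

move_arm(plan=[0, 0, 0, 0, 0, -0.003, 0, 0, 0, 0, 0, 0, -0.006, 0, 0, 0, 0, 0, 0, -0.01, 0, 0, 0, 0, 0, 0, -0.01, 0, 0, 0, 0, 0, 0, -0.01, 0, 0, 0, 0, 0, 0, -0.01, 0, 0, 0, 0, 0, 0, -0.01, 0, 0, 0, 0, 0, 0, -0.01, 0])

```text
clock: 5.7
position: [0.4251, 0.2739, 0.1856]
ee_rot: [0.747, 0.665, -0.0, -0.0]
ft_force: [0.5, -0.4, -6.5]
grip_width: 0.263
grasp_force: 98.1
```

```bash
python3 - <<'E'
from h import *
st()
for c in ["scene","top"]:
    p=manip.camera(c); save(p,c+"2")
    for l in ["boom","boom_head","boom_tail"]:
        print(c,l,[(np.round(w(p,d["position"]),3).tolist(),round(d["conf"],2)) for d in manip.tip_of(p,l)[:1]])
for i in range(3):
  manip.camera("top"); o=manip.get_obs(); print(o["ft_force"].round(2),o["torque"].round(3))
E
```

```text
{'clock': np.float64(5.7), 'position': array([0.425, 0.274, 0.186]), 'ee_rot': array([ 0.747,  0.665, -0.   , -0.   ]), 'ft_force': array([ 0.476, -0.361, -6.468]), 'torque': array([ 0.162, -0.098, -0.04 ]), 'grip_width': np.float64(0.263), 'grasp_force': np.float64(98.142), 'joint_pos': array([-0.935,  0.326,  0.308,  2.003, -0.132,  0.832, -0.668])}
[[0.115, 0.993, -0.0], [0.993, -0.115, -0.0], [-0.0, -0.0, -1.0]]
scene boom [([0.427, 0.278, 0.008], 0.8)]
scene boom_head []
scene boom_tail [([0.411, 0.125, 0.006], 0.6)]
top boom [([0.426, 0.277, 0.009], 0.77)]
top boom_head [([0.445, 0.424, 0.01], 0.64)]
top boom_tail [([0.409, 0.126, 0.009], 0.88)]
[ 0.24 -0.04 -7.34] [ 0.208  0.012 -0.   ]
[-0.75  0.14 -6.79] [ 0.19  -0.056  0.022]
[ 0.42 -0.48 -6.14] [ 0.194 -0.049 -0.001]
```

```bash
cat >> h.py <<'E'
def ft(n=20):
    F=[];T=[]
    for i in range(n):
        manip.camera("top"); o=manip.get_obs(); F.append(o["ft_force"]);T.append(o["torque"])
    F=np.array(F);T=np.array(T); print("F",F.mean(0).round(3),F.std(0).round(2),"T",T.mean(0).round(4),T.std(0).round(3))
E
python3 - <<'E'
from h import *
ft()
E
```

```text
F [-0.043 -0.08  -6.731] [0.49 0.45 0.4 ] T [ 0.1844 -0.0262 -0.0107] [0.04  0.027 0.032]
```

move_arm(plan=[0, 0, 0, 0, 0, 0.005, 0, 0, 0, 0, 0, 0, 0.01, 0, 0, 0, 0, 0, 0, 0.01, 0, 0, 0, 0, 0, 0, 0.01, 0.05, 0, 0, 0, 0, 0, 0.01, 0.05, 0, 0, 0, 0, 0, 0.01, 0.05, 0, 0, 0, -0.014, 0, 0.01, 0.05, 0, 0, 0, -0.028, 0, 0.01, 0.05, 0, 0, 0, -0.028, 0, 0.01, 0.05, 0, 0, 0, -0.028, 0, 0.01, 0, 0, 0, 0, -0.028, 0, 0.01, 0, 0, 0, 0, -0.028, 0, 0.01, 0], squeeze=100)

```text
clock: 8.75
position: [0.422, 0.2465, 0.1762]
ee_rot: [0.747, 0.665, 0.0, -0.0]
ft_force: [-2.6, -1.4, 8.1]
grip_width: 0.263
grasp_force: 99.1
```

move_arm(plan=[0, 0, 0, 0, 0, 0, 0, 0, 0, 0, 0, 0, 0, 0, 0, 0, 0, 0, 0, 0, 0, 0, 0, 0, 0, 0, 0, 0, 0, 0, 0, 0, 0, -0.003, 0, 0, 0, 0, 0, 0, -0.006, 0, 0, 0, 0, 0, 0, -0.01, 0, 0, 0, 0, 0, 0, -0.01, 0, 0, 0, 0, 0, 0, -0.01, 0, 0, 0, 0, 0, 0, -0.01, 0, 0, 0, 0, 0, 0, -0.01, 0, 0, 0, 0, 0, 0, -0.01, 0])

```text
clock: 10.25
position: [0.4219, 0.2461, 0.1856]
ee_rot: [0.747, 0.665, -0.0, -0.0]
ft_force: [0.5, 0.1, -7.5]
grip_width: 0.265
grasp_force: 98.2
```

```bash
python3 - <<'E'
from h import *
st(); ft(30)
for c in ["scene","top"]:
    p=manip.camera(c); save(p,c+"3")
    for l in ["boom","boom_head","boom_tail","pan_top"]:
        print(c,l,[(np.round(w(p,d["position"]),3).tolist(),round(d["conf"],2)) for d in manip.tip_of(p,l)[:1]])
E
```

```text
{'clock': np.float64(10.25), 'position': array([0.422, 0.246, 0.186]), 'ee_rot': array([ 0.747,  0.665, -0.   , -0.   ]), 'ft_force': array([ 0.53 ,  0.106, -7.546]), 'torque': array([ 0.022, -0.002,  0.009]), 'grip_width': np.float64(0.265), 'grasp_force': np.float64(98.208), 'joint_pos': array([-0.909,  0.293,  0.32 ,  2.046, -0.125,  0.82 , -0.631])}
[[0.115, 0.993, -0.0], [0.993, -0.115, -0.0], [-0.0, -0.0, -1.0]]
F [-0.042 -0.222 -6.639] [0.48 0.36 0.47] T [0.0095 0.0069 0.0023] [0.035 0.031 0.028]
scene boom [([0.426, 0.278, 0.01], 0.76)]
scene boom_head [([0.441, 0.421, 0.011], 0.64)]
scene boom_tail [([0.408, 0.125, 0.005], 0.62)]
scene pan_top [([0.424, -0.232, 0.083], 0.83)]
top boom []
top boom_head [([0.442, 0.423, 0.009], 0.69)]
top boom_tail [([0.408, 0.124, 0.008], 0.79)]
top pan_top [([0.42, -0.234, 0.078], 0.65)]
```

Gripping 28 mm further toward the tail brings the moment to about zero. The balance point is therefore about 1 mm tailward of the current grip. I'll lift and carry it level.

move_arm(plan=[0, 0, 0, 0, 0, -0.02, 0, 0, 0, 0, 0, 0, -0.05, 0, 0, 0, 0, 0, 0, -0.08, 0, 0, 0, 0, 0, 0, -0.11, 0, 0, 0, 0, 0, 0, -0.135, 0, 0, 0, 0, 0, 0, -0.15, 0, 0, 0, 0, -0.01, 0.001, -0.15, 0, 0, 0, 0, -0.03, 0.003, -0.15, 0, 0, 0, 0, -0.06, 0.007, -0.15, 0, 0, 0, 0, -0.09, 0.01, -0.15, 0, 0, 0, 0, -0.12, 0.014, -0.15, 0, 0, 0, 0, -0.15, 0.017, -0.15, 0], squeeze=100)

```text
clock: 13.75
position: [0.4209, 0.0926, 0.3345]
ee_rot: [0.747, 0.665, -0.001, -0.0]
ft_force: [0.9, 0.7, -7.0]
grip_width: 0.257
grasp_force: 99.3
```

move_arm(plan=[0, 0, 0, -0.03, 0.0035, 0, 0, 0, 0, 0, -0.06, 0.007, 0, 0, 0, 0, 0, -0.095, 0.011, 0, 0, 0, 0, 0, -0.13, 0.015, 0, 0, 0, 0, 0, -0.165, 0.019, 0, 0, 0, 0, 0, -0.2, 0.023, 0, 0, 0, 0, 0, -0.235, 0.027, 0, 0, 0, 0, 0, -0.27, 0.032, 0, 0, 0, 0, 0, -0.3, 0.035, 0, 0, 0, 0, 0, -0.317, 0.037, 0, 0, 0, 0, 0, -0.325, 0.038, 0, 0, 0, 0, 0, -0.325, 0.038, 0, 0])

```text
clock: 15.25
position: [0.4213, -0.2325, 0.3351]
ee_rot: [0.747, 0.665, -0.0, -0.0]
ft_force: [-0.0, 0.4, -6.6]
grip_width: 0.26
grasp_force: 99.2
```

```bash
python3 - <<'E'
from h import *
st(); ft(20)
for c in ["scene","top"]:
    p=manip.camera(c); save(p,c+"4")
    for l in ["boom","boom_head","boom_tail","pan_top","scale"]:
        print(c,l,[(np.round(w(p,d["position"]),3).tolist(),round(d["conf"],2)) for d in manip.tip_of(p,l)[:1]])
E
```

```text
{'clock': np.float64(15.25), 'position': array([ 0.421, -0.232,  0.335]), 'ee_rot': array([ 0.747,  0.665, -0.   , -0.   ]), 'ft_force': array([-0.039,  0.419, -6.578]), 'torque': array([ 0.016, -0.034,  0.062]), 'grip_width': np.float64(0.26), 'grasp_force': np.float64(99.238), 'joint_pos': array([-0.47 ,  0.063,  0.924,  1.959, -0.055,  1.146,  0.36 ])}
[[0.116, 0.993, -0.001], [0.993, -0.116, 0.0], [0.0, -0.001, -1.0]]
F [ 0.115 -0.06  -6.7  ] [0.56 0.46 0.61] T [ 0.0227 -0.0021  0.0069] [0.028 0.029 0.033]
scene boom [([0.426, -0.199, 0.157], 0.92)]
scene boom_head [([0.44, -0.056, 0.162], 0.63)]
scene boom_tail [([0.407, -0.356, 0.156], 0.6)]
scene pan_top []
scene scale [([0.41, -0.239, -0.0], 0.65)]
top boom [([0.427, -0.2, 0.157], 0.69)]
top boom_head []
top boom_tail []
top pan_top [([0.421, -0.234, 0.077], 0.56)]
top scale [([0.408, -0.234, 0.001], 0.61)]
```

View pics/scene4.png

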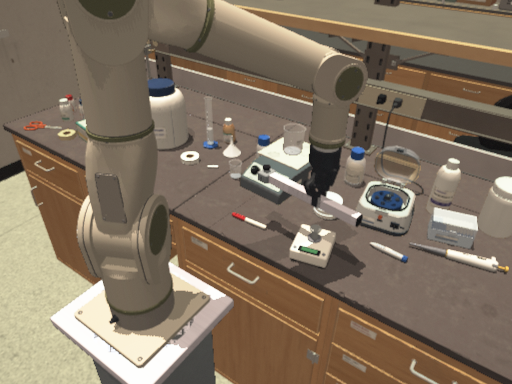

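The boom is held level over the scale: head near (262,176), tail near (358,215), pan near (315,230) in the scene view. Lowering onto the pan, slowly near contact.

move_arm(plan=[0, 0, 0, 0.002, 0, 0.02, 0, 0, 0, 0, 0.002, 0, 0.04, 0, 0, 0, 0, 0.002, 0, 0.055, 0, 0, 0, 0, 0.002, 0, 0.065, 0, 0, 0, 0, 0.002, 0, 0.07, 0, 0, 0, 0, 0.002, 0, 0.073, 0, 0, 0, 0, 0.002, 0, 0.075, 0, 0, 0, 0, 0.002, 0, 0.075, 0, 0, 0, 0, 0.002, 0, 0.075, 0])

```text
clock: 17.98
position: [0.4223, -0.2301, 0.2609]
ee_rot: [0.747, 0.665, 0.0, 0.0]
ft_force: [-0.2, 0.2, -5.8]
grip_width: 0.265
grasp_force: 99.2
```

move_arm(plan=[0, 0, 0, 0, 0, 0.001, 0, 0, 0, 0, 0, 0, 0.001, 0, 0, 0, 0, 0, 0, 0.002, 0, 0, 0, 0, 0, 0, 0.002, 0, 0, 0, 0, 0, 0, 0.002, 0])

```text
clock: 18.6
position: [0.4223, -0.2301, 0.2587]
ee_rot: [0.747, 0.665, 0.0, -0.0]
ft_force: [-0.4, -0.1, -6.6]
grip_width: 0.261
grasp_force: 99.2
```

```bash
python3 - <<'E'
from h import *
st(); ft(10)
E
```

```text
{'clock': np.float64(18.6), 'position': array([ 0.422, -0.23 ,  0.259]), 'ee_rot': array([ 0.747,  0.665,  0.   , -0.   ]), 'ft_force': array([-0.405, -0.088, -6.63 ]), 'torque': array([ 0.003, -0.031, -0.016]), 'grip_width': np.float64(0.261), 'grasp_force': np.float64(99.243), 'joint_pos': array([-0.412,  0.211,  0.903,  2.037, -0.199,  0.982,  0.476])}
[[0.115, 0.993, -0.0], [0.993, -0.115, 0.0], [0.0, -0.0, -1.0]]
F [-0.039 -0.155 -6.561] [0.59 0.55 0.37] T [-0.0018  0.0062 -0.0023] [0.035 0.031 0.027]
```

Not in contact yet, so down another 2 to 3 mm in small steps.

move_arm(plan=[0, 0, 0, 0, 0, 0.001, 0, 0, 0, 0, 0, 0, 0.001, 0, 0, 0, 0, 0, 0, 0.002, 0, 0, 0, 0, 0, 0, 0.002, 0])

```text
clock: 19.6
position: [0.4222, -0.23, 0.2566]
ee_rot: [0.747, 0.665, -0.0, -0.0]
ft_force: [-0.2, -0.8, -6.2]
grip_width: 0.26
grasp_force: 99.2
```

move_arm(plan=[0, 0, 0, 0, 0, 0.0005, 0, 0, 0, 0, 0, 0, 0.0005, 0, 0, 0, 0, 0, 0, 0.001, 0, 0, 0, 0, 0, 0, 0.001, 0])

```text
clock: 20.1
position: [0.4223, -0.2302, 0.2562]
ee_rot: [0.747, 0.665, 0.0, -0.0]
ft_force: [-4.0, 1.9, 5.1]
grip_width: 0.263
grasp_force: 101.0
```

```bash
python3 - <<'E'
from h import *
st(); ft(6)
E
```

```text
{'clock': np.float64(20.1), 'position': array([ 0.422, -0.23 ,  0.256]), 'ee_rot': array([ 0.747,  0.665,  0.   , -0.   ]), 'ft_force': array([-3.986,  1.894,  5.122]), 'torque': array([ 0.493,  0.966, -0.02 ]), 'grip_width': np.float64(0.263), 'grasp_force': np.float64(101.031), 'joint_pos': array([-0.409,  0.217,  0.9  ,  2.039, -0.205,  0.977,  0.481])}
[[0.115, 0.993, -0.0], [0.993, -0.115, 0.001], [0.001, -0.0, -1.0]]
F [-4.795  2.331  5.724] [0.2  0.54 0.32] T [0.4812 0.9531 0.016 ] [0.011 0.012 0.034]
```

move_arm(plan=[0, 0, 0, 0, 0, -0.0005, 0, 0, 0, 0, 0, 0, -0.0005, 0, 0, 0, 0, 0, 0, -0.0005, 0.03, 0, 0, 0, 0, 0, -0.0005, 0.03], squeeze=20)

```text
clock: 20.9
position: [0.4226, -0.2302, 0.2565]
ee_rot: [0.747, 0.665, 0.0, 0.0]
ft_force: [0.6, 0.3, 0.4]
grip_width: 0.353
grasp_force: 0.0
```

```bash
python3 - <<'E'
from h import *
st()
for i in range(4):
  for c in ["scene","top"]:
    p=manip.camera(c)
    for l in ["boom_head","boom_tail"]:
        print(c,l,[(np.round(w(p,d["position"]),3).tolist(),round(d["conf"],2)) for d in manip.tip_of(p,l)[:1]])
    if i==3: save(p,c+"5")
ft(3); print(manip.get_obs()["grip_width"])
E
```

```text
{'clock': np.float64(20.9), 'position': array([ 0.423, -0.23 ,  0.256]), 'ee_rot': array([0.747, 0.665, 0.   , 0.   ]), 'ft_force': array([0.565, 0.29 , 0.44 ]), 'torque': array([ 0.045, -0.005, -0.017]), 'grip_width': np.float64(0.353), 'grasp_force': np.float64(0.0), 'joint_pos': array([-0.41 ,  0.216,  0.901,  2.039, -0.204,  0.976,  0.48 ])}
[[0.115, 0.993, 0.001], [0.993, -0.115, -0.0], [-0.0, 0.001, -1.0]]
scene boom_head [([0.585, 0.381, -0.001], 0.64)]
scene boom_tail [([0.407, -0.353, 0.079], 0.92)]
top boom_head [([0.445, -0.053, 0.08], 0.83)]
top boom_tail []
scene boom_head [([0.443, -0.052, 0.079], 0.78)]
scene boom_tail [([0.408, -0.352, 0.075], 0.94)]
top boom_head [([0.444, -0.053, 0.081], 0.97)]
top boom_tail []
scene boom_head [([0.442, -0.054, 0.078], 0.69)]
scene boom_tail [([0.409, -0.356, 0.078], 0.73)]
top boom_head [([0.441, -0.051, 0.081], 0.7)]
top boom_tail []
scene boom_head [([0.441, -0.055, 0.081], 0.77)]
scene boom_tail [([0.408, -0.353, 0.077], 0.6)]
top boom_head [([0.447, -0.054, 0.077], 0.75)]
top boom_tail [([0.407, -0.234, -0.001], 0.19)]
F [-0.177 -0.089  0.181] [0.41 0.27 0.59] T [0.009  0.0034 0.0093] [0.012 0.011 0.05 ]
0.35158548280112983
```

View pics/scene5.png

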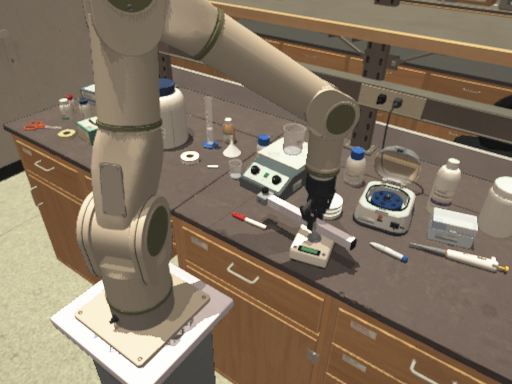

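Released and level: the head at (262,193) and tail at (352,243) both read z of about 0.08. Opening a little more and rising straight up.

move_arm(plan=[0, 0, 0, 0, 0, 0, 0.055, 0, 0, 0, 0, 0, 0, 0.055, 0, 0, 0, 0, 0, 0, 0.055, 0, 0, 0, 0, 0, -0.01, 0.055, 0, 0, 0, 0, 0, -0.03, 0.055, 0, 0, 0, 0, 0, -0.06, 0.055, 0, 0, 0, 0, 0, -0.1, 0.055, 0, 0, 0, 0, 0, -0.14, 0.055, 0, 0, 0, 0, 0, -0.15, 0.055, 0, 0, 0, 0, 0, -0.15, 0.055, 0, 0, 0, 0, 0, -0.15, 0.055])

```text
clock: 23.62
position: [0.422, -0.2299, 0.4052]
ee_rot: [0.747, 0.665, -0.001, -0.001]
ft_force: [0.1, 0.8, -0.2]
grip_width: 0.64
grasp_force: 0.0
```

```bash
python3 - <<'E'
from h import *
st()
for c in ["scene","top"]:
    p=manip.camera(c); save(p,c+"6")
    for l in ["boom_head","boom_tail","marker_red","petri_stack"]:
        print(c,l,[(np.round(w(p,d["position"]),3).tolist(),round(d["conf"],2)) for d in manip.tip_of(p,l)[:1]])
E
```

```text
{'clock': np.float64(23.625), 'position': array([ 0.422, -0.23 ,  0.405]), 'ee_rot': array([ 0.747,  0.665, -0.001, -0.001]), 'ft_force': array([ 0.072,  0.761, -0.165]), 'torque': array([-0.009, -0.016,  0.003]), 'grip_width': np.float64(0.64), 'grasp_force': np.float64(0.0), 'joint_pos': array([-0.52 , -0.041,  0.921,  1.866,  0.034,  1.302,  0.276])}
[[0.115, 0.993, -0.002], [0.993, -0.115, 0.0], [0.0, -0.002, -1.0]]
scene boom_head [([0.445, -0.056, 0.082], 0.88)]
scene boom_tail [([0.411, -0.355, 0.078], 0.68)]
scene marker_red [([0.412, -0.014, 0.001], 0.54)]
scene petri_stack [([0.608, -0.185, 0.001], 0.81)]
top boom_head [([0.444, -0.051, 0.079], 0.71)]
top boom_tail []
top marker_red [([0.41, -0.013, -0.003], 0.63)]
top petri_stack [([0.606, -0.179, 0.0], 0.57)]
```

View pics/scene6.png

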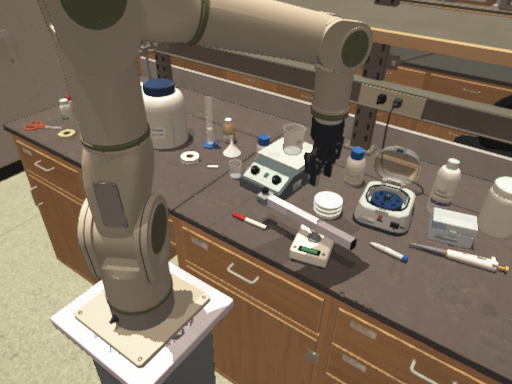

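The boom lies level on the pan, from (262,193) to (352,243). The gripper is well clear, and the marker and dishes are where they were.

```bash
python3 -c "
from workcell import manip
print(manip.hand_in())"
```

```text
the job is handed in; nothing more can be done
None
```

The boom arm is lying level, right side up and let go on the scale pan. The gripper is clear, the marker and dish stack next to it read the same positions as before, and the job was handed in at about 24 s.

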